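Sieve the small baking balls into the bowl and tip the big ones into the loaf tin

TASK

Pick up the sieve by its handle and shake it over the mixing bowl until all the small ceramic baking balls have dropped through into the bowl, while all the big ones stay in the sieve. Then tip all the big ones over the sieve's front into the loaf tin, and set the empty sieve back down on the counter, right way up, standing flat and let go. Leave the bowl, the tin and the other things where they stand.

Things in the scene. Friction and masses are not known exactly. Their poses are not given: they have to be found in the camera images.
- sieve: aluminium sorting sieve with a beech handle, 0.19 to 0.27 kg empty. Origin: centre of the basket's underside, on the counter; x forward from handle to front, y left, z up. Basket 198 mm long (x -99 to 99), 106 mm wide; side walls 62 mm high all along, rear wall 62 mm, front open. Floor from rear to front: closed pan, ridge, slotted part, upturned lip (see the points)
- sieve_grip (a point): where to grip the sieve: middle of its handle's height, 125 mm behind the sieve's origin, 48 mm above its underside; axes as the sieve's. The handle is a level bar 22 mm wide (y) and 28 mm high, from 99 to 227 mm behind the origin
- sieve_pan (a point): middle of the sieve's closed flat pan (59 mm behind the origin, top 24 mm above the underside, 74 by 100 mm), where all balls lie at the start. A ridge 2 mm high across its front edge (20 mm behind the origin) keeps them there: a still small ball needs 37 degrees of nose-down pitch to pass, so shake them over it fore and aft at 10 to 20 degrees; don't go near 28
- sieve_slots (a point): middle of the slotted part, 18 mm ahead of the sieve's origin, 18 mm above its underside; axes as the sieve's. Four 6 mm bars, 31 mm apart, run forward from 20 mm behind the origin to 55 mm ahead, with three open slots 25 mm wide between them: small balls drop through, big ones ride along the slots
- sieve_lip (a point): middle of the sieve's front lip, 95 mm ahead of the sieve's origin, 39 mm above its underside; axes as the sieve's. From 55 mm ahead of the origin the bars turn up at 28 degrees to this lip; big balls roll out only when the sieve is pitched nose-down clearly more than 28 degrees; at 45 to 50 they go, with a shake if two stick in one slot
- big0_center (a point): centre of a big white ceramic baking ball, diameter 34 mm, 40 g (there are three); all start in the sieve's pan
- big1_center (a point): centre of a big white ceramic baking ball, diameter 34 mm, 40 g (there are three); all start in the sieve's pan
- big2_center (a point): centre of a big white ceramic baking ball, diameter 34 mm, 40 g (there are three); all start in the sieve's pan
- small0_center (a point): centre of a small white ceramic baking ball, diameter 20 mm, 10 g (there are four); all start in the sieve's pan
- small1_center (a point): centre of a small white ceramic baking ball, diameter 20 mm, 10 g (there are four); all start in the sieve's pan
- small2_center (a point): centre of a small white ceramic baking ball, diameter 20 mm, 10 g (there are four); all start in the sieve's pan
- small3_center (a point): centre of a small white ceramic baking ball, diameter 20 mm, 10 g (there are four); all start in the sieve's pan
- bowl: round stainless mixing bowl, empty and loose, rim diameter 200 mm, 80 mm high; origin at the centre of its underside. To the left or the right of the sieve
- tin: dark steel rectangular loaf tin, empty and loose, 240 mm long (its x) by 130 mm wide (its y), 70 mm high, walls 4 mm; origin at the centre of its underside. On the other side of the sieve from the bowl
- jar: bystander: glass jar with a twist cap, diameter 60 mm, 100 mm high, origin under its centre
- mill: bystander: dark wooden pepper mill, diameter 58 mm, 205 mm high, origin under its centre
- whisk: bystander: beech dough whisk lying flat along its x, 280 mm long, 18 mm high, origin under it
- spatula: bystander: blue spatula lying flat along its x, 260 mm long, under 30 mm high, origin under it

How it is judged:
By the outcome, as a careful person would: the job done as asked, in the order asked, and still so for the second after the job is handed in, with the robot touching nothing.
It also fails if it takes over 54 s, if anything falls off the work surface, if the arm or the gripper's body presses on something with over 40 N, if the wrist force passes 120 N, or if a joint passes its speed limit or range.

ROBOT

A 6-joint arm with a two-finger parallel gripper is mounted at the origin on the work surface. World frame = base frame: x ahead of the robot, y to its left, z up, the work surface at z = 0. Lengths are in m, angles in rad, forces in N, time in s.
With the tool pointing down it reaches from about 0.275 to 0.85 m from the base axis. Payload 5.2 kg.
Tool frame: the origin (TCP) lies on the centre line of the jaws, within the pads' length; the fingertips stand ctrl.tips_ahead ahead of it and the grasp point (between the pads) lies 6 mm ahead of it (ctrl.tips_ahead is the distance from the TCP to the fingertips, in m); z points along the fingers, x is the direction in which the jaws open and shut, and the axes are right-handed (so a half turn about z gives the same grasp; the last joint's range is limited). The gripper opens to 85 mm and grips with 20 to 120 N. Pads are 22 mm wide; open, the fingers measure 114 mm over their backs; the gripper's body (76 mm by 85 mm) begins 54 mm behind the grasp point. The pads swing forward as they close: fully open they stand 13 mm farther back than shut.
Start: joints at [-1.305, 0.259, 1.535, -0, 1.348, -0.203], TCP at [0.249, -0.491, 0.256] pointing down, gripper open.
Joint ranges: [-3.14, 3.14], [-0.91, 2.08], [0.19, 2.58], [-1.22, 4.36], [0.22, 2.71], [-3.12, 3.12]. Speed limits (rad/s): [2.57, 2.57, 3.14, 3.14, 3.14, 3.14].

INTERFACE

Orientations are given as [roll, pitch, yaw] about the fixed x, y, z axes, in that order (R = Rz(yaw) Ry(pitch) Rx(roll)).
In Python, from bench import ctrl gives the robot as it stands. The module is installed in compiled form; this text tells all that it offers. Calls block until the motion is done:
- ctrl.move_to(position, orientation): joint-space move of the TCP to a pose.
- ctrl.move_straight(position, rotation=None, vel=0.15, f_stop=None): straight line of the TCP; rotation=None keeps the orientation; vel is the mean speed in m/s. With f_stop (N) it stops when the force on the tool has changed by that much, and returns True; else False.
- ctrl.movej(angles): joint-space move.
- ctrl.command_gripper(opening, squeeze=None): finger opening in m; squeeze is the grip in N (None keeps the last); returns when the fingers have stopped.
- ctrl.wait(seconds).
- ctrl.ik(position, orientation): joint angles nearest the present ones, or None.
- ctrl.camera(name): name is "scene" or "side" or "wrist"; returns a dict with "pixels" (420x560x3 uint8, red, green, blue), "z_map" (420x560 float32, m along the optical axis (not along the pixel's ray), 0 where there is no reading), "mtx" (3x3 intrinsics, pixels), "pose" (4x4, takes a point from camera to world coordinates). Camera axes: x right, y down, z forward; pixel columns grow to the right and rows downward; lengths in m; the calibration is good to about 2 mm. A picture is of the moment at which its call begins.
A pose or a line that the arm cannot do raises ctrl.PlanningError and nothing moves.
- ctrl.finish_job(): hands the job in, once; it reports no verdict.
Readings, each from a call of its own:
- ctrl.get_t(): time.
- ctrl.get_joints(): joint angles.
- ctrl.get_qd(): joint speeds.
- ctrl.get_effort(): joint torques, N m.
- ctrl.get_eef_pos(): TCP position.
- ctrl.get_tcp_rot(): TCP orientation.
- ctrl.get_wrist_force(): force on the tool from outside, world axes, zero at the start.
- ctrl.get_ft_torque(): the same for the moment, N m.
- ctrl.get_width(): finger opening in m.
Only numpy, scipy, OpenCV 4.12 (cv2) and the standard library are available. Lean on these libraries where they do the work, as an engineer would, in place of code of your own. Each camera call takes 0.05 s, during which the arm holds its last target. There are 200 camera calls.

## Working session

There is one attempt and no reset: what is moved stays moved. The work goes in short steps, each a Python script; the robot and the scene stay as the last script left them, time stands still between calls to the robot, and variables do not carry over. Pictures are saved under pics/ and viewed, about 8 in all and at most 12, crops included, and the job is handed in when it is done.

```bash
mkdir -p pics; ls
python3 - <<'E'
from bench import ctrl
import cv2,numpy as np
for n in ["scene","side"]:
    c=ctrl.camera(n); np.savez(f"pics/{n}0.npz",**c)
    cv2.imwrite(f"pics/{n}0.png",c["pixels"][:,:,::-1])
    print(n,c["pose"].round(3).tolist(),c["mtx"][0,0])
print(ctrl.get_t(),ctrl.tips_ahead)
E
```

```text
pics
scene [[-0.782, 0.521, -0.342, 0.911], [0.623, 0.665, -0.412, 0.376], [0.012, -0.535, -0.845, 0.839], [0.0, 0.0, 0.0, 1.0]] 424.617518164371
side [[-0.905, -0.279, 0.32, 0.237], [-0.425, 0.616, -0.663, 0.78], [-0.013, -0.736, -0.677, 0.824], [0.0, 0.0, 0.0, 1.0]] 495.3342996058559
0.1 0.025
```

View pics/scene0.png

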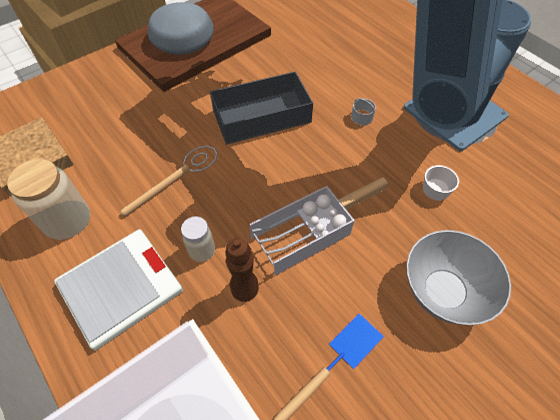

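View pics/side0.png

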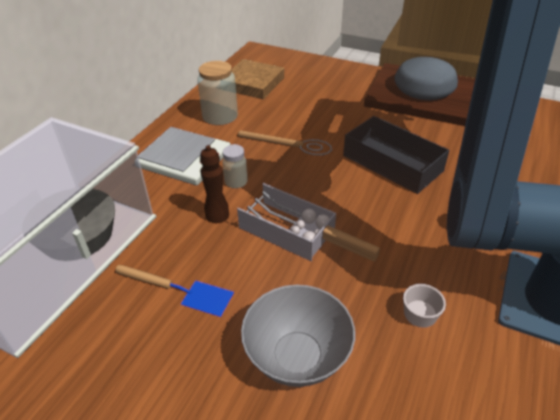

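Scene view: sieve basket around (302,228), with its handle running to (385,183). The bowl is at (458,278), the tin at (262,107) and the mill at (241,270), just off the sieve's front. Next I'll turn these into positions.

```bash
cat > h.py <<'E'
import numpy as np,cv2
def cloud(c):
    z=c["z_map"];K=c["mtx"];v,u=np.indices(z.shape)
    P=np.stack([(u-K[0,2])/K[0,0]*z,(v-K[1,2])/K[1,1]*z,z],-1)
    W=P@c["pose"][:3,:3].T+c["pose"][:3,3]; W[z==0]=np.nan; return W
E
python3 - <<'E'
from h import *
S={n:dict(np.load(f"pics/{n}0.npz")) for n in["scene","side"]}
A=[]
for n in S:
    W=cloud(S[n]); C=S[n]["pixels"].astype(int); A.append(np.c_[W.reshape(-1,3),C.reshape(-1,3)])
    boxes={"scene":dict(bowl=(400,225,515,330),tin=(205,65,320,145),sieve=(245,180,358,275),handle=(350,172,392,207),mill=(222,235,262,305),jar=(180,212,218,265)),
     "side":dict(bowl=(235,285,360,385),tin=(340,115,450,190),sieve=(232,182,335,256),handle=(330,225,382,260),mill=(195,140,232,225),jar=(220,142,250,190))}[n]
    for k,(a,b,c,d) in boxes.items():
        p=W[b:d,a:c].reshape(-1,3); p=p[np.isfinite(p[:,2])]
        if k=="bowl":
            q=p[(p[:,2]>.074)&(p[:,2]<.09)]
            M=np.c_[2*q[:,:2],np.ones(len(q))];s=np.linalg.lstsq(M,(q[:,:2]**2).sum(1),rcond=None)[0]
            print(n,k,len(q),s[:2].round(4),"r",np.sqrt(s[2]+s[0]**2+s[1]**2).round(4))
            continue
        lo,hi=dict(tin=(.062,.08),sieve=(.056,.07),handle=(.053,.07),mill=(.05,.22),jar=(.08,.11))[k]
        q=p[(p[:,2]>lo)&(p[:,2]<hi)].astype(np.float32)
        r=cv2.minAreaRect(q[:,:2]*1000)
        print(n,k,len(q),"med",np.median(q,0).round(3),"rect",np.round(r[0],1),np.round(r[1],1),round(r[2],1),"zmax",q[:,2].max().round(3))
A=np.vstack(A);A=A[np.isfinite(A[:,2])]
# top-down map 2mm/px: x 0..1 up, y +.6..-.6
A=A[np.argsort(A[:,2])]
A=A[(A[:,2]<.25)]
r=((0.9-A[:,0])/.0016).astype(int);c=((.62-A[:,1])/.0016).astype(int)
ok=(r>=0)&(r<590)&(c>=0)&(c<790);im=np.zeros((590,790,3),np.uint8);im[r[ok],c[ok]]=A[ok][:,[5,4,3]]
im=cv2.dilate(im,np.ones((2,2)))
for g in np.arange(-.6,.61,.1): cv2.putText(im,f"{g:.1f}",(int((.62-g)/.0016),585),0,.35,(0,255,255));cv2.line(im,(int((.62-g)/.0016),0),(int((.62-g)/.0016),590),(0,255,255) if abs(g)<.01 else (120,120,120))
for g in np.arange(0,.9,.1): y=int((.9-g)/.0016);cv2.putText(im,f"{g:.1f}",(0,y),0,.35,(0,255,255));cv2.line(im,(0,y),(790,y),(120,120,120))
cv2.imwrite("pics/top.png",im)
E
```

```text
scene bowl 970 [0.4297 0.3259] r 0.0964
scene tin 741 med [ 0.429 -0.303  0.068] rect [ 429.5 -312.2] [135.2 240.8] 71.5 zmax 0.075
scene sieve 828 med [0.517 0.056 0.061] rect [582.6  39.5] [108.9 300.4] 82.2 zmax 0.066
scene handle 402 med [0.412 0.066 0.062] rect [414.   62.6] [ 24.3 107.1] 82.7 zmax 0.066
scene mill 1195 med [0.763 0.077 0.147] rect [759.7  66.5] [42.1 49.5] 37.4 zmax 0.207
scene jar 561 med [ 0.78  -0.064  0.1  ] rect [778.5 -67.8] [52.5 51.8] 61.3 zmax 0.105
side bowl 1107 [0.4287 0.3239] r 0.0965
side tin 764 med [ 0.419 -0.308  0.068] rect [ 429.2 -316.2] [138.4 243.7] 71.0 zmax 0.075
side sieve 768 med [0.532 0.056 0.06 ] rect [568.7  37.9] [111.8 230.4] 82.6 zmax 0.067
side handle 518 med [0.413 0.064 0.062] rect [417.2  59.9] [ 24.9 117.9] 82.6 zmax 0.066
side mill 1390 med [0.75  0.071 0.121] rect [774.5  -2.5] [ 49.4 186.3] 16.6 zmax 0.208
side jar 362 med [ 0.773 -0.062  0.1  ] rect [766.9 -13.1] [ 52.7 167.9] 10.0 zmax 0.11
```

View pics/top.png

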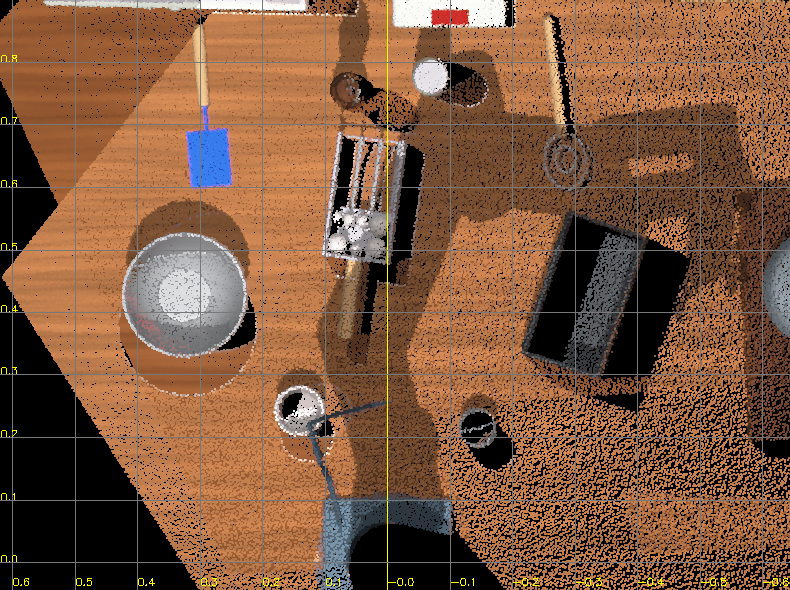

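Estimates: sieve origin (0.584, 0.039), yaw -0.13; bowl centre (0.429, 0.325); tin centre (0.4295, -0.314), long-axis yaw -0.32. Next, check which tool lean and headings the arm can reach.

```bash
cat >> h.py <<'E'
from scipy.spatial.transform import Rotation as Ro
GRIP=np.array([-.125,0,.048])
def tcp(point,at,yaw,pitch,a,flip=1):
    """TCP pose so that sieve-frame `point` stands at world `at`, sieve yaw/pitch (nose-down +), tool leaning a"""
    Rs=Ro.from_euler("ZY",[yaw,pitch])
    z=np.array([np.sin(a),0,-np.cos(a)]);x=np.array([0,flip,0.]);y=np.cross(z,x)
    Rt=Rs*Ro.from_matrix(np.c_[x,y,z])
    p=np.array(at)+Rs.apply(GRIP-np.array(point))-.006*Rt.as_matrix()[:,2]
    return p,Rt.as_euler("xyz")
S0=(.584,.039);YS=-.13;BOWL=(.429,.325);TIN=np.array((.4295,-.314));YT=-.32
SLOT=(.018,0,.018);LIP=(.095,0,.039);D=np.pi/180
E
python3 - <<'E'
from bench import ctrl
from h import *
def f(*k):
    q=ctrl.ik(*tcp(*k)); return q
for a in (15,25,30):
  for fl in (1,-1):
    A=a*D
    g=[f((0,0,0),(*S0,h),YS,0,A,fl) for h in(0,.2)]
    print(a,fl,"grasp",[None if q is None else np.round(q,2).tolist() for q in g])
    for yb in range(-40,140,20):
        r=[f(SLOT,(*BOWL,.16),yb*D,p*D,A,fl) for p in(0,15,20)]
        if all(q is not None for q in r): print("  bowl",yb,np.round(r[1],2))
    for k in (0,1,-1):
     for yt in ([YT] if k==0 else [YT+k*i*.26 for i in range(1,8)]):
        l=TIN-.035*np.array([np.cos(yt),np.sin(yt)])
        r=[f(LIP,(*l,.13),yt,p*D,A,fl) for p in(5,30,50)]
        if all(q is not None for q in r): print("  tin",round(yt/D),np.round(r[0],2),np.round(r[2],2))
E
```

```text
15 1 grasp [[-0.12, 0.26, 2.19, -0.01, 0.43, -1.56], [-0.12, -0.05, 1.92, -0.0, 1.01, -1.56]]
  bowl -40 [ 0.68  0.23  1.63 -0.    1.28 -0.19]
  bowl -20 [ 0.65  0.15  1.73 -0.    1.26 -0.58]
  bowl 0 [ 0.57  0.08  1.82 -0.    1.25 -1.  ]
  bowl 20 [ 0.47  0.03  1.87  0.    1.24 -1.45]
  bowl 40 [ 0.36  0.02  1.88  0.    1.24 -1.91]
  bowl 60 [ 0.26  0.04  1.86 -0.    1.24 -2.36]
  bowl 120 [ 0.2   0.25  1.6  -0.    1.29  2.82]
  tin -18 [-1.47 -0.22  2.29  0.19  1.01 -2.81] [-0.82  0.27  1.54 -0.29  1.87 -2.08]
  tin 11 [-1.54  0.08  2.02  0.2   1.08  2.88] [-0.8   0.26  1.55 -0.51  1.68 -2.54]
  tin 26 [-1.48  0.22  1.84  0.18  1.15  2.69] [-0.8   0.25  1.56 -0.58  1.54 -2.75]
  tin 41 [-1.41  0.35  1.66  0.16  1.23  2.52] [-0.8   0.24  1.58 -0.62  1.4  -2.96]
  tin 71 [-1.24  0.58  1.29  0.11  1.42  2.21] [-0.8   0.22  1.6  -0.61  1.1   2.89]
  tin 86 [-1.14  0.68  1.11  0.08  1.51  2.06] [-0.81  0.21  1.62 -0.55  0.95  2.64]
  tin -33 [-1.23 -0.31  2.34  0.13  0.98 -2.28] [-0.83  0.27  1.53 -0.15  1.93 -1.83]
  tin -48 [-0.84 -0.27  2.32  0.    0.92 -1.57] [-0.84  0.27  1.54 -0. 
[... 8490 characters left out ...]
 1.31 -0.28]
  tin 71 [-1.31  0.7   1.12  0.24  1.68 -0.99] [-0.93  0.24  1.48 -0.3   1.24 -0.53]
  tin 86 [-1.19  0.83  0.89  0.19  1.82 -1.11] [-0.91  0.26  1.45 -0.25  1.18 -0.77]
  tin -33 [-1.7  -0.58  2.51  0.45  1.06  0.26] [-0.87  0.1   1.64 -0.1   1.73  1.28]
  tin -48 [-0.84 -0.45  2.47  0.    0.68  1.56] [-0.84  0.11  1.64 -0.    1.74  1.57]
  tin -63 [-0.3  -0.18  2.33 -0.47  0.73  2.68] [-0.81  0.12  1.63  0.1   1.73  1.86]
  tin -93 [-0.07  0.22  1.92 -0.51  1.05 -2.89] [-0.76  0.15  1.59  0.26  1.63  2.42]
  tin -108 [-0.09  0.38  1.69 -0.46  1.21 -2.73] [-0.75  0.18  1.56  0.32  1.56  2.68]
  tin -123 [-0.14  0.52  1.46 -0.4   1.37 -2.59] [-0.74  0.2   1.52  0.35  1.48  2.93]
```

```bash
echo "A=12*D" >> h.py
python3 - <<'E'
from bench import ctrl
from h import *
O=(0,0,0)
ctrl.move_to(*tcp(O,(*S0,.13),YS,0,A)); print(ctrl.get_t())
ctrl.move_straight(tcp(O,(*S0,0),YS,0,A)[0],vel=.12)
print(ctrl.get_eef_pos(),ctrl.get_wrist_force())
ctrl.command_gripper(0.0,120); print(ctrl.get_width(),ctrl.get_t(),ctrl.get_wrist_force())
p,r=tcp(O,(*S0,.05),YS,-8*D,A)
ctrl.move_straight(p,r,vel=.06)
print(ctrl.get_t(),ctrl.get_wrist_force(),ctrl.get_ft_torque())
for n in["scene","side"]:
    c=ctrl.camera(n);np.savez(f"pics/{n}1.npz",**c);cv2.imwrite(f"pics/{n}1.png",c["pixels"][:,:,::-1])
a=cv2.imread("pics/scene1.png")[130:310,200:440];b=cv2.imread("pics/side1.png")[130:310,180:420]
cv2.imwrite("pics/c1.png",cv2.resize(np.vstack([a,b]),None,fx=1.6,fy=1.6))
E
```

```text
2.2167
[0.45936961 0.05525828 0.05441479] [-0.23196502 -0.49252665  0.61951864]
0.0203722411420021 4.0583 [ 3.48191851 -0.86770591  0.12631995]
4.75 [ 2.70055752 -0.69286027 -6.56319487] [-0.01643671  0.10737043 -0.07346754]
```

View pics/c1.png

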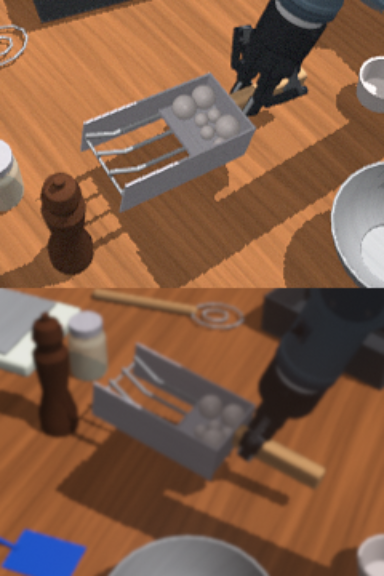

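Lifted: both views show all 7 balls in the pan, against the rear, with the sieve nose-up. Now I'll measure grip slip and carry it to the bowl.

```bash
cat >> h.py <<'E'
def sframe(c,pos,rot):
    """cloud in the nominal sieve frame, given TCP pose"""
    W=cloud(c).reshape(-1,3);Rt=Ro.from_euler("xyz",rot)
    z=np.array([np.sin(A),0,-np.cos(A)]);x=np.array([0,1,0.])
    Rs=Rt*Ro.from_matrix(np.c_[x,np.cross(z,x),z]).inv()
    return Rs.inv().apply(W-(np.array(pos)+.006*Rt.as_matrix()[:,2]))+GRIP
def slip(cs,pos,rot):
    out=[]
    for c in cs:
        P=sframe(c,pos,rot);P=P[np.isfinite(P[:,2])]
        for s in(1,-1):
            q=P[(abs(P[:,1]*s-.053)<.007)&(abs(P[:,0])<.09)&(abs(P[:,2]-.062)<.03)]
            b=np.round(q[:,0]/.01).astype(int)
            X=[(k*.01,np.percentile(q[b==k,2],97)) for k in set(b) if (b==k).sum()>5]
            if len(X)>8:
                X=np.array(X);m=np.polyfit(*X.T,1);out.append((s,round(-m[0]/D,1),round(m[1]*1000,1)))
    return out  # side, extra nose-down deg, wall-top height mm (nominal 62)
E
python3 - <<'E'
from bench import ctrl
from h import *
print(slip([dict(np.load(f"pics/{n}1.npz")) for n in("scene","side")],ctrl.get_eef_pos(),ctrl.get_tcp_rot()))
YB=20*D
p,r=tcp((0,0,0),(*S0,.16),YS,-8*D,A); ctrl.move_straight(p,r,vel=.12)
p,r=tcp(SLOT,(*BOWL,.17),YB,-8*D,A); ctrl.move_straight(p,r,vel=.12)
print(ctrl.get_t(),ctrl.get_wrist_force())
C=[ctrl.camera(n) for n in("scene","side")]
print(slip(C,ctrl.get_eef_pos(),ctrl.get_tcp_rot()))
a,b=[c["pixels"][:,:,::-1] for c in C]
cv2.imwrite("pics/c2.png",np.hstack([cv2.resize(a[150:370,320:560],None,fx=1.6,fy=1.6),cv2.resize(b[180:400,180:420],None,fx=1.6,fy=1.6)]))
E
```

```text
[(1, np.float64(0.2), np.float64(62.3)), (-1, np.float64(0.1), np.float64(62.2)), (1, np.float64(0.2), np.float64(62.0)), (-1, np.float64(0.6), np.float64(62.5))]
8.3333 [ 0.46315262 -0.38073258 -4.42465709]
[(1, np.float64(0.4), np.float64(62.6)), (-1, np.float64(0.0), np.float64(62.7)), (1, np.float64(0.2), np.float64(62.1)), (-1, np.float64(0.3), np.float64(62.1))]
```

View pics/c2.png

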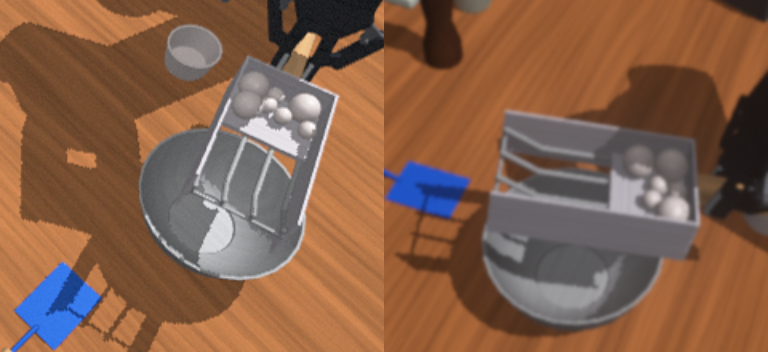

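No slip, balls still in the pan, and the slots are over the bowl. Now pitch to 13° and start a gentle fore-and-aft shake.

```bash
cat >> h.py <<'E'
def shake(ctrl,n,amp,vel,yaw,pitch):
    p=np.array(ctrl.get_eef_pos());f=Ro.from_euler("ZY",[yaw,pitch]).apply([1,0,0]);f[2]=0
    for i in range(n):
        ctrl.move_straight(p+amp*f,vel=vel);ctrl.move_straight(p-amp*f,vel=vel)
    ctrl.move_straight(p,vel=vel)
def snap(ctrl,name):
    C=[ctrl.camera(n) for n in("scene","side")]
    print("slip",slip(C,ctrl.get_eef_pos(),ctrl.get_tcp_rot()))
    a,b=[c["pixels"][:,:,::-1] for c in C]
    return a,b
YB=20*D
E
python3 - <<'E'
from bench import ctrl
from h import *
p,r=tcp(SLOT,(*BOWL,.155),YB,13*D,A); ctrl.move_straight(p,r,vel=.06)
print(ctrl.get_t())
shake(ctrl,4,.012,.16,YB,13*D)
print(ctrl.get_t(),ctrl.get_wrist_force()); ctrl.wait(.2)
a,b=snap(ctrl,"")
cv2.imwrite("pics/c3.png",np.hstack([cv2.resize(a[150:370,320:560],None,fx=1.6,fy=1.6),cv2.resize(b[180:400,180:420],None,fx=1.6,fy=1.6)]))
E
```

```text
9.25
11.85 [-0.4281148  -0.35151764 -4.78973699]
slip [(1, np.float64(0.3), np.float64(62.5)), (-1, np.float64(0.3), np.float64(63.0)), (1, np.float64(0.2), np.float64(61.6)), (-1, np.float64(0.3), np.float64(61.5))]
```

View pics/c3.png

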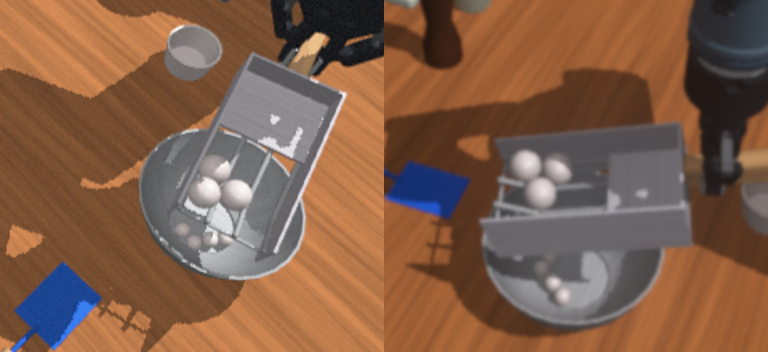

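All four small balls are visible in the bowl, the three big ones are on the slots, and the pan is empty. Next, carry the sieve to the tin and tip it.

```bash
cat >> h.py <<'E'
YD=-28*D
LP=TIN-.035*np.array([np.cos(YD),np.sin(YD)])
E
python3 - <<'E'
from bench import ctrl
from h import *
p,r=tcp(SLOT,(*BOWL,.22),YB,10*D,A); ctrl.move_straight(p,r,vel=.1)
v=tcp(LIP,(.60,.0,.22),-.1,10*D,A); ctrl.move_straight(*v,vel=.15)
print(ctrl.get_t())
for k in (0,10,16):
    pass
p,r=tcp(LIP,(*LP,.20),YD,12*D,A); ctrl.move_straight(p,r,vel=.14)
print(ctrl.get_t(),ctrl.get_joints())
a,b=snap(ctrl,"")
cv2.imwrite("pics/c4.png",np.hstack([cv2.resize(a[20:240,180:420],None,fx=1.6,fy=1.6),cv2.resize(b[50:270,300:540],None,fx=1.6,fy=1.6)]))
for k in range(12,51,6):
    try: q=ctrl.ik(*tcp(LIP,(*LP,.125),YD,k*D,A)); print(k,None if q is None else np.round(q,2))
    except Exception as e: print(k,e)
E
```

```text
14.8417
17.0 [-1.14731931e+00 -2.60344185e-01  2.04289734e+00  1.45895691e-04
  1.35912581e+00 -2.23025186e+00]
slip [(1, np.float64(0.6), np.float64(61.5)), (-1, np.float64(0.3), np.float64(61.2)), (1, np.float64(0.5), np.float64(61.3)), (-1, np.float64(-1.3), np.float64(60.4))]
12 [-1.15 -0.18  2.18  0.    1.14 -2.23]
18 [-1.06 -0.11  2.08 -0.06  1.27 -2.13]
24 [-1.   -0.04  1.97 -0.1   1.4  -2.05]
30 [-0.94  0.03  1.87 -0.14  1.53 -2.  ]
36 [-0.9   0.11  1.76 -0.16  1.65 -1.96]
42 [-0.86  0.19  1.66 -0.19  1.78 -1.93]
48 [-0.83  0.28  1.56 -0.21  1.9  -1.92]
```

View pics/c4.png

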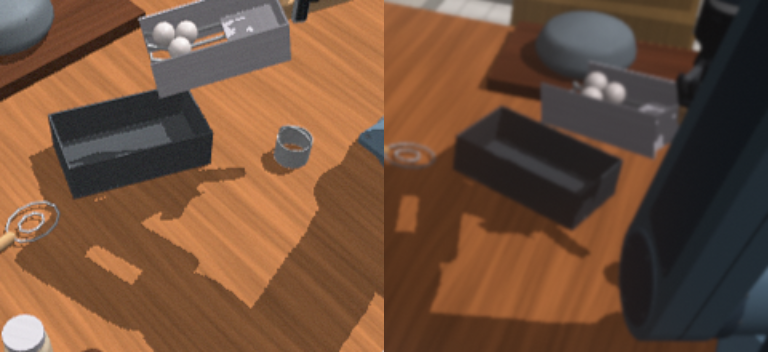

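The three big balls are held at the lip, with the sieve at z≈0.2 over the tin's near end (its height shifts it upward in the picture). Now tip.

Run:
```python
from bench import ctrl
from h import *
ctrl.move_straight(*tcp(LIP,(*LP,.125),YD,14*D,A),vel=.08)
for k in (22,30,36,42,48): ctrl.move_straight(*tcp(LIP,(*LP,.125),YD,k*D,A),vel=.08)
print(ctrl.get_t(),ctrl.get_wrist_force())
ctrl.wait(.5)
a,b=snap(ctrl,"")
cv2.imwrite("pics/c5.png",np.hstack([cv2.resize(a[20:240,180:420],None,fx=1.6,fy=1.6),cv2.resize(b[50:270,300:540],None,fx=1.6,fy=1.6)]))
```

```text
20.4833 [-0.01723128  0.06522617 -2.93625975]
slip [(1, np.float64(0.3), np.float64(60.7)), (-1, np.float64(0.3), np.float64(60.5)), (1, np.float64(-0.0), np.float64(60.5))]
```

View pics/c5.png

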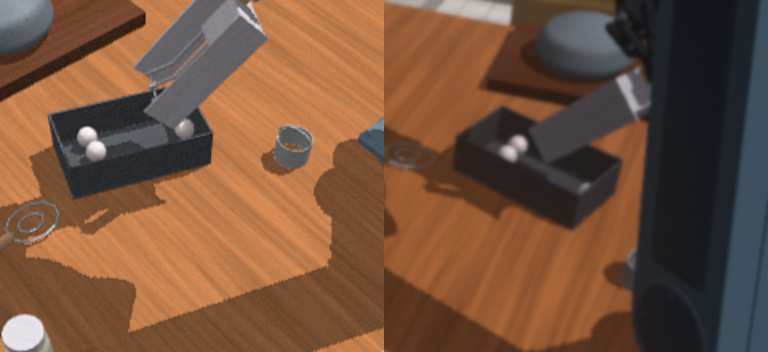

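All three big balls are in the tin. Now take the sieve back and set it down where it stood.

Run:
```python
from bench import ctrl
from h import *
ctrl.move_straight(*tcp(LIP,(*LP,.17),YD,36*D,A),vel=.1)
ctrl.move_straight(*tcp(LIP,(*LP,.22),YD,10*D,A),vel=.15)
O=(0,0,0)
ctrl.move_straight(*tcp(O,(*S0,.10),YS,0,A),vel=.16)
a,b=snap(ctrl,"")
print(ctrl.get_t())
ctrl.move_straight(tcp(O,(*S0,.012),YS,0,A)[0],vel=.1)
ctrl.wait(.2)
print(ctrl.move_straight(tcp(O,(*S0,-.004),YS,0,A)[0],vel=.02,f_stop=2.5),ctrl.get_eef_pos()[2]-tcp(O,(*S0,0),YS,0,A)[0][2],ctrl.get_wrist_force(),ctrl.get_ft_torque(),ctrl.get_t())
a,b=snap(ctrl,"")
cv2.imwrite("pics/c6.png",np.hstack([cv2.resize(a[130:310,200:440],None,fx=1.6,fy=1.6),cv2.resize(b[130:310,180:420],None,fx=1.6,fy=1.6)]))
```

```text
slip [(1, np.float64(-0.1), np.float64(62.4)), (-1, np.float64(0.4), np.float64(62.1)), (1, np.float64(0.2), np.float64(62.2)), (-1, np.float64(-0.2), np.float64(62.3))]
24.7833
True 0.0004773997981083883 [-0.58595297 -0.03725959  4.58751918] [-0.0793818   0.05627687 -0.02142078] 26.6083
slip [(1, np.float64(-0.2), np.float64(62.8)), (-1, np.float64(0.2), np.float64(62.7)), (1, np.float64(-0.0), np.float64(63.4)), (-1, np.float64(0.2), np.float64(62.6))]
```

View pics/c6.png

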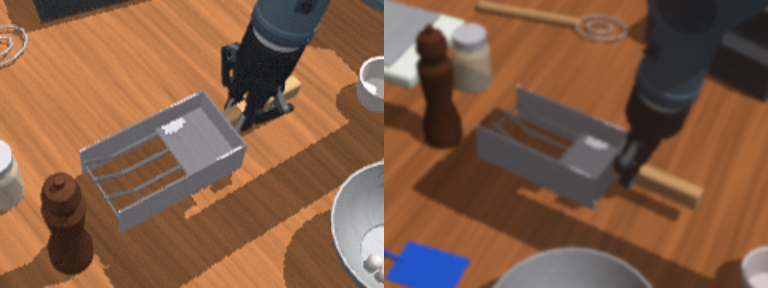

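The sieve is empty and in contact with the counter. Release, back off along the tool axis, and do a final check.

Run:
```python
from bench import ctrl
from h import *
p0,r0=np.array(ctrl.get_eef_pos()),ctrl.get_tcp_rot()
ctrl.command_gripper(.06,20); ctrl.wait(.1)
z=Ro.from_euler("xyz",r0).as_matrix()[:,2]
ctrl.move_straight(p0-.14*z,vel=.15); ctrl.wait(.3)
C=[ctrl.camera(n) for n in("scene","side")]
print("flatness",slip(C,p0,r0),ctrl.get_width(),ctrl.get_t(),ctrl.get_wrist_force())
for n,c in zip(("scene","side"),C):
    W=cloud(c).reshape(-1,3);W=W[np.isfinite(W[:,2])]
    q=W[(np.hypot(W[:,0]-.429,W[:,1]-.325)<.115)&(abs(W[:,2]-.082)<.008)]
    s=np.linalg.lstsq(np.c_[2*q[:,:2],np.ones(len(q))],(q[:,:2]**2).sum(1),rcond=None)[0];print("bowl",s[:2].round(4))
    q=W[(np.hypot(W[:,0]-.43,W[:,1]+.314)<.16)&(abs(W[:,2]-.071)<.009)].astype(np.float32)
    print("tin",cv2.minAreaRect(q[:,:2]*1000))
a,b=[c["pixels"][:,:,::-1] for c in C]
cv2.imwrite("pics/c7.png",np.hstack([a,cv2.resize(cv2.copyMakeBorder(a[220:340,400:520],0,0,0,0,0),(240,240)) if 0 else np.vstack([cv2.resize(a[220:340,400:520],(210,210)),cv2.resize(b[280:390,230:365],(210,210))])]))
```

```text
flatness [(1, np.float64(0.2), np.float64(62.6)), (-1, np.float64(0.5), np.float64(62.5)), (1, np.float64(0.2), np.float64(62.7)), (-1, np.float64(0.3), np.float64(62.5))] 0.0596795283269866 28.75 [ 0.53635264 -0.27134143  0.99874368]
bowl [0.4297 0.326 ]
tin ((429.53253173828125, -312.5890197753906), (135.26768493652344, 240.782958984375), 70.87059783935547)
bowl [0.4286 0.3237]
tin ((428.989501953125, -315.79229736328125), (136.27072143554688, 243.25096130371094), 71.628173828125)
```

View pics/c7.png

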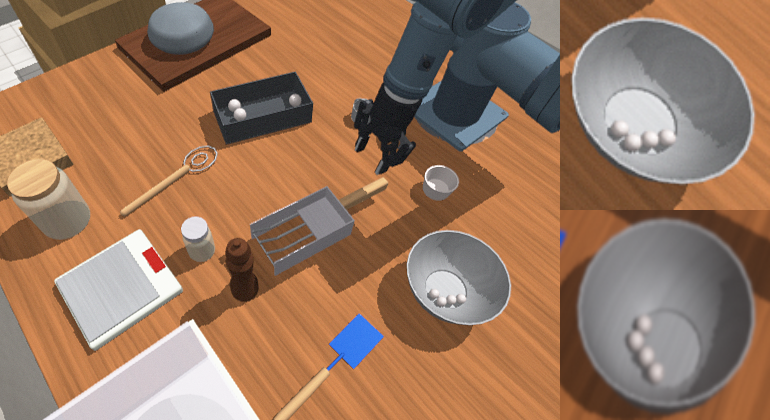

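The final view shows four small balls in the bowl around (448,298) and three big ones in the tin at (234,104), (240,115) and (295,100). The sieve is empty and flat, and nothing else has moved.

```bash
python3 -c "
from bench import ctrl
ctrl.finish_job();print(ctrl.get_t())"
```

```text
the job is handed in; nothing more can be done
the job is handed in; nothing more can be done
```

The job is done and handed in at about 29 s of the 54 s allowed. I gripped the sieve by its handle and shook it over the bowl at 13° nose-down. Then I tipped the big balls into the tin at 48° and set the sieve back down where it had stood.

- **Balls:** the last pictures show all four small balls in the bowl and all three big ones in the tin.
- **Sieve:** it is empty, released and standing upright, flat to within about 0.5°.
- **Other things:** the bowl and tin measure within about 1 mm of where they started. The jar, mill, whisk and spatula look unmoved in the picture; I did not measure them.

No check failed. During tipping the sieve measured about 1.5 mm low in the grip, but it read normal again before I set it down.

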